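# Test the reactor's emergency stop

### The job

Test the reactor's emergency stop and put the drive back in service: press the red mushroom button in until it latches and stays down by itself, then push one of its lobes round clockwise (seen from above) until the latch lets go and the button springs back up. Then press the green restart button fully in and let it come back out. Leave the blue button unpressed, and the vials, flask, bottle, beaker and tip box standing where they are.

Things in the scene. Friction and masses are not known exactly. Their poses are not given: they have to be found in the camera images.
- stop_box: Yellow stop station fixed to the bench, a block 120 x 120 mm, 55 mm high, with the red mushroom button in the middle of its top. Origin: centre of the underside. z up; turned about z (yaw) from start to start, by up to 0.6 rad either way.
- stop_top (a point): Centre of the top of the red mushroom head, on its axis; moves and turns with the head (z up; 93 mm above the bench when the button is out). The head is a dome 64 mm across and 24 mm high with three lobes like a star knob, one along this frame's +x, the others at 120 and 240 degrees. Untwisted, this +x is the box's +x.
- stop_lobe (a point): Middle of the top of the lobe that lies along the head's +x, 39 mm from the axis; moves with the head. All three lobes: 14 mm wide with upright flanks and round ends, reaching 46 mm from the axis, 16 mm high. Their tops lie 8 mm below the head's top; with the button out their undersides are 14 mm above the housing's top, latched 5 mm.
- stop_press (a joint): How far the red button is pushed in, m: 0 out, 0.011 hard stop. A spring pushes it out (2.4 N at the start, 5.7 N at the bottom). Once pushed to about 0.0095 with the head untwisted, a latch snaps over it and keeps it in (it rests at about 0.0083). Pushing it fully in takes about 6 N.
- stop_twist (a joint): Twist of the red head, rad: 0 at rest, growing clockwise seen from above (it cannot turn the other way), hard stop at 0.8. A spring turns it back to 0 (0.03 N m at 0, 0.11 N m at 0.8; the latch may add up to 0.1). The latch lets go at about 0.4 to 0.55 rad, and the button then springs out by itself.
- green_pod: Off-white pod with a teal foot, fixed to the bench, 70 x 70 mm, 40 mm high, with the green restart button on top. Origin: centre of the underside, z up. It and the blue pod swap places between starts.
- green_button_top (a point): Centre of the top of the green button (28 mm across, 62 mm above the bench when out, pressed straight down; a black collar 44 mm across round it rises to 52 mm).
- green_button (a joint): How far the green button is pressed, m: 0 out, 0.006 fully in (about 5 N); it springs back.
- blue_pod: Like the green pod, but with the blue button of the sample pump on top, to be left alone. Origin: centre of the underside.
- blue_button (a joint): How far the blue button is pressed, m: 0 out, 0.006 fully in.
- vial_white: Glass vial with a white cap, 24 mm across, 46 mm high, standing loose. Origin: centre of the underside.
- vial_red: Glass vial with a red cap, 24 mm across, 46 mm high, standing loose. Origin: centre of the underside.
- tip_box: Blue pipette-tip box with a clear lid, 87 x 122 mm, 70 mm high, loose. Origin: centre of the underside.
- flask: Volumetric glass flask, 72 mm across the belly, 153 mm high, loose. Origin: centre of the underside.
- bottle: Glass bottle with a blue cap, 68 mm across, 140 mm high, loose. Origin: centre of the underside.
- beaker: Small glass beaker, 60 mm across, 70 mm high, loose. Origin: centre of the underside.
There are look-alikes about, which are no part of the job. What is shaped like the bottle but yellow is not meant.

How it is judged:
By the outcome, as a careful person would: the job done as asked, in the order asked, and still so for the second after the job is handed in, with the robot touching nothing.
It also fails if it takes over 48 s, if anything falls off the work surface, if the arm or the gripper's body presses on something with over 40 N, if the wrist force passes 120 N, or if a joint passes its speed limit or range.

### The arm

A 7-joint arm with a two-finger parallel gripper is mounted at the origin on the work surface. World frame = base frame: x ahead of the robot, y to its left, z up, the work surface at z = 0. Lengths are in m, angles in rad, forces in N, time in s.
With the tool pointing down it reaches from about 0.425 to 0.95 m from the base axis. Payload 4.7 kg.
Tool frame: the origin (TCP) lies midway between the tips of the shut fingers; the grasp point (between the pads) lies 19 mm behind it; z points along the fingers, x is the direction in which the jaws open and shut, and the axes are right-handed (so a half turn about z gives the same grasp; the last joint's range is limited). The gripper opens to 85 mm and grips with 20 to 120 N. Pads are 22 mm wide; open, the fingers measure 114 mm over their backs; the gripper's body (76 mm by 85 mm) begins 54 mm behind the grasp point. The pads swing forward as they close: fully open they stand 13 mm farther back than shut.
Start: joints at [1.183, 0.469, -0.049, 1.532, 0.024, 1.141, -0.082], TCP at [0.237, -0.632, 0.231] pointing down, gripper open.
Joint ranges: [-2.59, 2.59], [-0.33, 1.99], [-1.39, 1.29], [0.1, 2.45], [-1.04, 4.18], [0.21, 1.99], [-2.66, 2.66]. Speed limits (rad/s): [2.57, 2.57, 3.14, 3.14, 3.14, 3.14, 3.14].

### API

Orientations are given as a 3x3 rotation matrix whose columns are the frame's x, y, z axes.
In Python, from station import arm gives the robot as it stands.
- The arm moves only by the tool arm_command, never from a script. Its argument "targets" is text: rows parted by semicolons, each of 7 numbers parted by spaces: the closure in counts, from 0 (fully open) to 255 (shut), then the shift along the tool's x, y, z in m, then the turn, a rotation vector about the tool's x, y, z in degrees. A call has 1 to 20 rows; each row shifts and turns the commanded pose from where the row before left it, along the tool's axes as they then stand; what a row does not reach is not made up. A row lasts 1/8 s, in which the tool goes at most 62.5 mm and 10.7 degrees, less where a joint would pass 70% of its speed; a pose out of reach is approached as far as the arm can. A call with a gripper value outside its range is refused whole. The fingers move at their own pace and stop on an object; the grip force is fixed at half the most. Time passes only in rows, so rows that do not move let the fingers close. It gives the time, the measured TCP pose, the force and the opening at its end, in the units of the state.
- arm.get_state(): the state, without advancing time (a new reading comes with each control period).
- arm.read_camera(name): name is "side" or "top"; returns a dict with "image" (400x640x3 uint8, red, green, blue), "depth" (400x640 float32, m along the optical axis (not along the pixel's ray), 0 where there is no reading), "camera_matrix" (3x3 intrinsics, pixels), "xyz" and "attitude" of the camera in the world. Camera axes: x right, y down, z forward; pixel columns grow to the right and rows downward; lengths in m; the calibration is good to about 2 mm. A picture is of the moment at which its call begins.
- arm.sign_off(): hands the job in, once; it reports no verdict.
The state is a dict: "clock": time; "joint_pos": joint angles; "qvel": joint speeds; "effort": joint torques, N m; "tcp_pos": TCP position; "eef_rot": TCP orientation; "ft_force": force on the tool from outside, world axes, zero at the start; "wrist_torque": the same for the moment, N m; "opening": opening from 0.0 (shut) to 1.0 (fully open).
Only numpy, scipy, OpenCV 4.12 (cv2) and the standard library are available. Lean on these libraries where they do the work, as an engineer would, in place of code of your own. Each camera call takes 0.05 s, during which the arm holds its last target. There are 200 camera calls.

## Working session

There is one attempt and no reset: what is moved stays moved. The work goes in short steps, Python scripts to look and compute and a tool call to move; the robot and the scene stay as the last step left them, time stands still between calls to the robot, and variables do not carry over. Pictures are saved under pics/ and viewed, about 8 in all and at most 12, crops included, and the job is handed in when it is done.

Besides the shell and the picture viewer there is one more tool, called after ">>>" in YAML: its name, and indented under it one key for each argument. arm_command: Moves the arm, as the interface text tells. Its arguments: {"type":"object","properties":{"targets":{"type":"string"}},"required":["targets"]}

```bash
mkdir -p pics; cat > h.py <<'E'
import numpy as np,cv2
from station import arm
def cam(n):
    c=arm.read_camera(n); c['K']=np.array(c['camera_matrix']); c['R']=np.array(c['attitude']); c['t']=np.array(c['xyz']); return c
def cloud(c):
    d=c['depth']; v,u=np.mgrid[:d.shape[0],:d.shape[1]]
    p=np.stack([(u-c['K'][0,2])/c['K'][0,0]*d,(v-c['K'][1,2])/c['K'][1,1]*d,d],-1)
    return p@c['R'].T+c['t']
def ray(c,u,v,z):
    r=c['R']@np.linalg.inv(c['K'])@[u,v,1]; return c['t']+r*(z-c['t'][2])/r[2]
def proj(c,p):
    q=c['K']@(c['R'].T@(np.array(p)-c['t'])); return q[:2]/q[2]
E
python3 - <<'E'
from h import *
for n in('top','side'):
    c=cam(n); cv2.imwrite(f'pics/{n}0.png',c['image'][...,::-1]); print(n,c['attitude'],c['xyz'],c['K'])
s=arm.get_state(); print({k:np.round(v,3).tolist() for k,v in s.items()})
E
```

```text
top [[ 0.02134893 -0.99307894  0.11549219]
 [-0.99975695 -0.02056995  0.00793264]
 [-0.00550207 -0.11563347 -0.99327671]] [ 0.42793364 -0.03870041  1.63211311] [[459.73881559   0.         326.03260284]
 [  0.         459.73881559 197.57268644]
 [  0.           0.           1.        ]]
side [[-0.96678033 -0.14126881  0.21302328]
 [-0.25545655  0.56274697 -0.78616652]
 [-0.0088174  -0.81446852 -0.58014074]] [0.38310387 0.77782415 0.68727192] [[400.68834249   0.         321.76189142]
 [  0.         400.68834249 198.77945212]
 [  0.           0.           1.        ]]
{'clock': 0.1, 'joint_pos': [1.183, 0.469, -0.049, 1.534, 0.024, 1.141, -0.082], 'qvel': [0.0, -0.002, 0.0, -0.003, 0.001, -0.001, 0.001], 'effort': [0.0, -51.152, -0.047, -23.839, 0.011, 0.004, 0.0], 'tcp_pos': [0.237, -0.632, 0.23], 'eef_rot': [[0.351, -0.936, -0.001], [-0.936, -0.351, 0.002], [-0.002, 0.0, -1.0]], 'ft_force': [-0.944, -1.015, -0.204], 'wrist_torque': [-0.062, 0.005, 0.018], 'opening': 1.001}
```

View pics/top0.png

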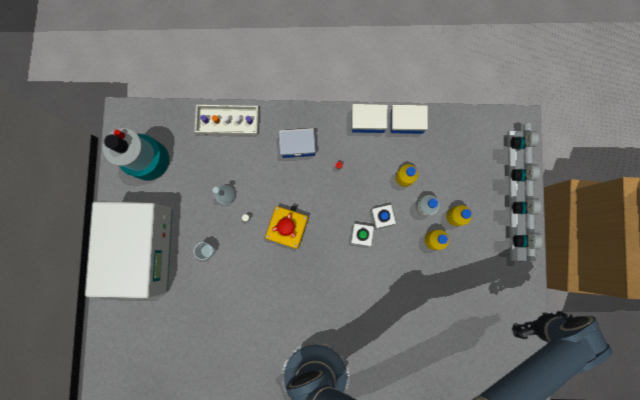

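View pics/side0.png

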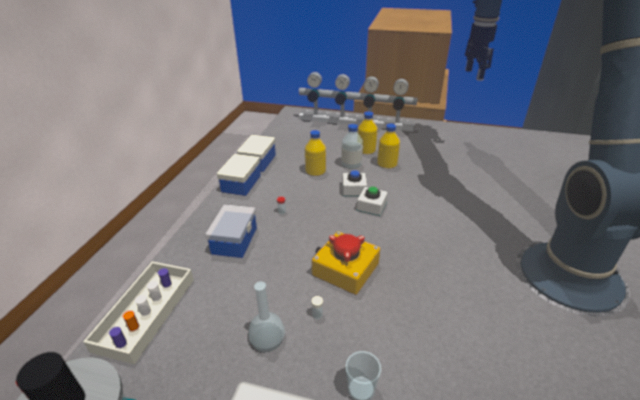

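Top view: red mushroom at (286,227) on the yellow box, green at (363,235), blue at (384,216). Possible mix-ups: red cap vial (339,165) for the red button; blue pod (384,216) for the green pod. Measuring now, with one close crop to check.

```bash
python3 - <<'E'
from h import *
for n,boxes in(('top',{'stop':(255,195,320,260),'pods':(340,195,405,255)}),('side',{'stop':(300,220,390,300),'pods':(335,160,395,220)})):
    c=cam(n); im=c['image']; P=cloud(c); hsv=cv2.cvtColor(im,cv2.COLOR_RGB2HSV); H,S,V=[hsv[...,i].astype(int) for i in range(3)]
    def m(mask,b):
        k=np.zeros_like(mask); k[b[1]:b[3],b[0]:b[2]]=1; mask=(mask&k).astype(np.uint8)
        _,l,s,ce=cv2.connectedComponentsWithStats(mask); i=1+np.argmax(s[1:,4]); return l==i
    red=m(((H<6)|(H>172))&(S>150)&(V>70),boxes['stop']); yel=m((H>14)&(H<32)&(S>150)&(V>60),boxes['stop'])
    gr=m((H>45)&(H<85)&(S>100)&(V>40),boxes['pods']); bl=m((H>100)&(H<125)&(S>120)&(V>40),boxes['pods'])
    for nm,k,z in(('red',red,.085),('green',gr,.062),('blue',bl,.062)):
        v,u=np.nonzero(k); p=P[k]; print(n,nm,k.sum(),'px',u.mean(),v.mean(),'ray',ray(c,u.mean(),v.mean(),z).round(4),'cloud med',np.median(p,0).round(4),'zmax',np.percentile(p[:,2],[50,90,98]).round(4))
    k=red|yel; p=P[k]; q=p[(p[:,2]>.045)&(p[:,2]<.062)]; print('box top pts',len(q))
    rk=cv2.minAreaRect((q[:,:2]*1000).astype(np.float32)); print('minrect',rk)
    # red radial profile: mask pixels cast to lobe-top plane
    p=P[red]; hi=p[p[:,2]>.088]; ce=(hi[:,:2].min(0)+hi[:,:2].max(0))/2; print('dome ctr',ce,hi[:,:2].mean(0))
    lo=p[(p[:,2]>.065)]; d=lo[:,:2]-ce; r=np.hypot(*d.T); a=np.degrees(np.arctan2(d[:,1],d[:,0]))
    f=r>.036; print('far pts',[(round(x),round(y*1000),round(z*1000)) for x,y,z in sorted(zip(a[f],r[f],lo[f][:,2]))])
    b=boxes['stop'] if n=='top' else (300,160,400,300)
    if n=='top': b=(255,195,405,260)
    cr=im[b[1]:b[3],b[0]:b[2]]; f=5 if n=='top' else 4
    cv2.imwrite(f'pics/{n}1.png',cv2.resize(cr,None,fx=f,fy=f,interpolation=cv2.INTER_CUBIC)[...,::-1])
E
```

```text
top red 236 px 285.3686440677966 226.27542372881356 ray [0.5078 0.1084 0.085 ] cloud med [0.5056 0.1065 0.09  ] zmax [0.09   0.0953 0.0981]
top green 69 px 362.6521739130435 234.1159420289855 ray [ 0.4878 -0.1535  0.062 ] cloud med [ 0.4883 -0.1546  0.0598] zmax [0.0598 0.0658 0.0681]
top blue 67 px 384.1194029850746 215.19402985074626 ray [ 0.5539 -0.2261  0.062 ] cloud med [ 0.5546 -0.2256  0.0609] zmax [0.0609 0.0668 0.0695]
box top pts 840
minrect ((507.954833984375, 107.52688598632812), (119.8534164428711, 119.40262603759766), 72.9059829711914)
dome ctr [0.48850578 0.05179958] [0.50706136 0.10646579]
far pts [(-124, 109, 1632), (36, 72, 80), (37, 76, 89), (38, 69, 85), (40, 66, 84), (44, 65, 90), (45, 49, 87), (46, 53, 85), (46, 58, 86), (46, 62, 90), (46, 67, 90), (46, 73, 84), (48, 70, 90), (48, 65, 88), (48, 60, 89), (48, 55, 92), (48, 50, 92), (48, 46, 89), (49, 41, 90), (50, 73, 82), (50, 67, 92), (50, 63, 88), (50, 57, 96), (51, 53, 91), (51, 48, 88), (51, 75, 84), (52, 44, 89), (52, 70, 86), (52, 65, 89), (52, 39, 91), (52, 60, 94), (53, 56, 89), (53, 73, 88), (53, 51, 93
[... 9769 characters left out ...]
, 325, 91), (-78, 324, 94), (-78, 331, 92), (-78, 334, 92), (-78, 308, 82), (-77, 307, 86), (-77, 311, 86), (-77, 311, 88), (-77, 312, 90), (-77, 316, 90), (-77, 318, 91), (-77, 322, 90), (-77, 322, 93), (-77, 329, 90), (-77, 330, 92), (-77, 335, 91), (-77, 310, 83), (-77, 310, 86), (-77, 311, 88), (-77, 317, 85), (-77, 317, 89), (-77, 319, 90), (-77, 320, 91), (-77, 322, 93), (-77, 329, 90), (-77, 332, 90), (-77, 336, 89), (-77, 315, 85), (-77, 317, 85), (-77, 318, 88), (-77, 321, 88), (-77, 339, 87), (-77, 335, 88), (-77, 327, 89), (-77, 330, 89), (-77, 323, 90), (-76, 335, 85), (-76, 335, 88), (-76, 322, 87), (-76, 336, 84), (-76, 336, 86), (-76, 340, 86), (-76, 337, 86), (103, 350, 687)]
```

View pics/top1.png

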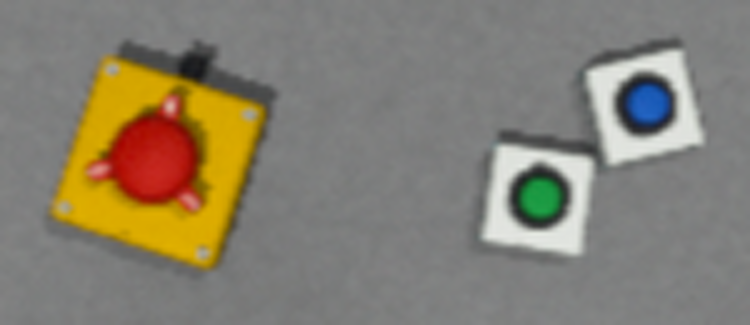

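The crop shows the three-lobed red dome on the yellow box, first lobe at about −17° yaw. The green pod is left and nearer, the blue pod right and farther, so the choice is clear. The two cameras disagree by about 8 mm in y. I'll hover near the box with shut fingers and use the gripper as the reference.

>>> arm_command:
  targets: "255 -0.038 -0.032 0.002 0 0 0;255 -0.038 -0.032 0.002 0 0 0;255 -0.038 -0.032 0.002 0 0 0;255 -0.038 -0.032 0.002 0 0 0;255 -0.038 -0.032 0.002 0 0 0;255 -0.038 -0.032 0.002 0 0 0;255 -0.038 -0.032 0.002 0 0 0;255 -0.038 -0.032 0.002 0 0 0;255 -0.038 -0.032 0.002 0 0 0;255 -0.038 -0.032 0.002 0 0 0;255 -0.038 -0.032 0.002 0 0 0;255 -0.038 -0.032 0.002 0 0 0;255 -0.038 -0.032 0.002 0 0 0;255 -0.038 -0.032 0.002 0 0 0;255 -0.038 -0.032 0.002 0 0 0;255 0 0 0 0 0 0"

```text
clock: 2.2
tcp_pos: [0.4868, 0.0746, 0.2014]
eef_rot: [[0.358, -0.934, 0.001], [-0.934, -0.358, 0.002], [-0.002, -0.001, -1.0]]
ft_force: [-0.6, -1.0, -0.5]
opening: -0.003
```

>>> arm_command:
  targets: "255 0 0 0.01 0 0 -9.4;255 0 0 0.01 0 0 -9.4;255 0 0 0.01 0 0 -9.4;255 0 0 0.01 0 0 -9.4;255 0 0 0.01 0 0 -9.4;255 0 0 0 0 0 0"

```text
clock: 2.95
tcp_pos: [0.4856, 0.0689, 0.1506]
eef_rot: [[0.923, -0.385, -0.002], [-0.385, -0.923, -0.001], [-0.002, 0.001, -1.0]]
ft_force: [-0.1, 0.8, 0.2]
opening: 0.004
```

```bash
python3 - <<'E'
from h import *
s=arm.get_state(); tp=np.array(s['tcp_pos']); print(tp.round(4),np.round(s['eef_rot'],3).tolist(),np.round(s['joint_pos'],2))
out=[]
for n in('top','side'):
    c=cam(n); P=cloud(c); q=proj(c,tp); print(n,q.round(1))
    z=P[...,2]; t=P[(np.abs(z)<.03)]; A=np.c_[t[:,:2],np.ones(len(t))]; print('table plane',np.linalg.lstsq(A,t[:,2],rcond=None)[0].round(4))
    u,v=q.round().astype(int); im=c['image'].copy(); cr=im[v-50:v+50,u-50:u+50]; cr=cv2.resize(cr,None,fx=4,fy=4,interpolation=cv2.INTER_CUBIC)
    cv2.drawMarker(cr,(int((q[0]-u+50.5)*4),int((q[1]-v+50.5)*4)),(0,255,0),cv2.MARKER_CROSS,20,1); out.append(cr)
    w=P[v-60:v+40,u-60:u+60].reshape(-1,3); g=w[(w[:,2]>tp[2]-.01)&(w[:,2]<tp[2]+.03)]; 
    if len(g): print('tip pts',len(g),np.percentile(g,[2,50,98],axis=0).round(4).tolist())
cv2.imwrite('pics/tip.png',np.hstack(out)[...,::-1])
E
```

```text
[0.4856 0.0689 0.1506] [[0.923, -0.385, -0.002], [-0.385, -0.923, -0.001], [-0.002, 0.001, -1.0]] [ 0.32  0.34 -0.65  2.02  0.27  0.87 -0.88]
top [295.5 232.3]
table plane [ 0.0016 -0.0009 -0.0007]
side [360.8 209.5]
table plane [0.0009 0.0011 0.0021]
tip pts 119 [[0.4726, 0.07, 0.1551], [0.4858, 0.0794, 0.1692], [0.5012, 0.0832, 0.1801]]
```

View pics/tip.png

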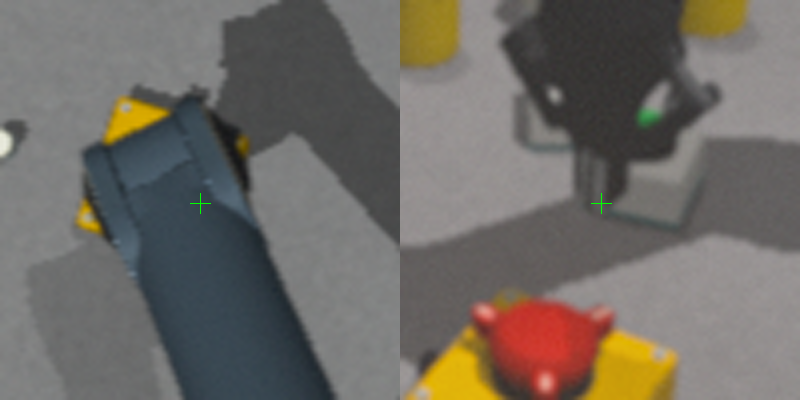

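Side view: the TCP cross at (600,203) lies on the fingertip end, so the side camera agrees with the arm. In the top view the arm hides the tip. I'll use the side camera and refine the box by casting rays onto its top plane.

```bash
python3 - <<'E'
from h import *
c=cam('side'); im=c['image']; P=cloud(c); hsv=cv2.cvtColor(im,cv2.COLOR_RGB2HSV); H,S,V=[hsv[...,i].astype(int) for i in range(3)]
k=np.zeros(H.shape,bool); k[220:300,300:390]=1
yel=k&(H>14)&(H<32)&(S>150)&(P[...,2]>.047)&(P[...,2]<.063)
v,u=np.nonzero(yel); q=np.array([ray(c,a,b,.055)[:2] for a,b in zip(u,v)]); print('top face',cv2.minAreaRect((q*1000).astype(np.float32)))
red=k&((H<6)|(H>172))&(S>120)&(V>60)
v,u=np.nonzero(red); print('red px range',u.min(),u.max(),v.min(),v.max())
# dome apex: depth points within 4mm of top
p=P[red]; hi=p[(p[:,2]>.0915)&(p[:,2]<.1)]; print(len(hi),hi.mean(0).round(4))
lob=red&(P[...,2]>.078)&(P[...,2]<.09)
for c0 in [(.508,.109),(.5075,.116)]:
    for nm,off,z in(('top',(0,0),.093),('L1',(39,-17.1),.085),('L2',(39,102.9),.085),('L3',(39,222.9),.085)):
        a=np.radians(off[1]); print(nm,proj(c,[c0[0]+off[0]/1e3*np.cos(a),c0[1]+off[0]/1e3*np.sin(a),z]).round(1),end=' ')
    print()
b=(300,215,390,300); cr=cv2.resize(im[b[1]:b[3],b[0]:b[2]],None,fx=6,fy=6,interpolation=cv2.INTER_CUBIC)
for c0,col in(((.508,.109),(255,255,255)),((.5075,.116),(0,0,255))):
    for r,an,z in((0,0,.093),(.039,-17.1,.085),(.039,102.9,.085),(.039,222.9,.085)):
        a=np.radians(an); x=proj(c,[c0[0]+r*np.cos(a),c0[1]+r*np.sin(a),z]); cv2.drawMarker(cr,tuple(((x-[b[0],b[1]]+.5)*6).astype(int).tolist()),col,cv2.MARKER_CROSS,14,2)
cv2.imwrite('pics/s2.png',cr[...,::-1])
E
```

```text
top face ((506.67205810546875, 118.30599975585938), (122.70609283447266, 120.00253295898438), 73.32514953613281)
red px range 329 363 234 260
227 [0.507  0.1154 0.0935]
top [346.5 239. ] L1 [331.5 235.8] L2 [346.7 253.6] L3 [361.  236.2] 
top [346.1 241. ] L1 [331.  237.7] L2 [346.2 255.9] L3 [360.7 238.2]
```

View pics/s2.png

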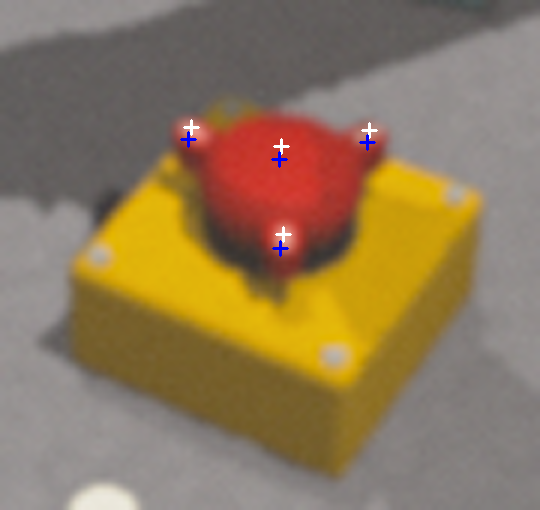

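Side view: the lobe tops at (190,130), (372,138) and (283,232) sit between the two estimates, so I take the head axis at about (0.5075, 0.113) with yaw −17°. Next is the press.

>>> arm_command:
  targets: "255 0.0034 -0.025 0 0 0 0;255 0 -0.0241 0 0 0 0;255 0 0 0.02 0 0 0;255 0 0 0.02 0 0 0;255 0 0 0.012 0 0 0;255 0 0 0.005 0 0 0;255 0 0 0.005 0 0 0;255 0 0 0.003 0 0 0;255 0 0 0.002 0 0 0;255 0 0 0.001 0 0 0;255 0 0 0 0 0 0;255 0 0 0 0 0 0"

```text
clock: 4.6
tcp_pos: [0.5085, 0.1144, 0.0835]
eef_rot: [[0.924, -0.382, 0.001], [-0.382, -0.924, 0.0], [0.001, -0.0, -1.0]]
ft_force: [-1.4, -0.2, 3.6]
opening: 0.001
```

>>> arm_command:
  targets: "255 0 0 0.001 0 0 0;255 0 0 0.0008 0 0 0;255 0 0 0 0 0 0;255 0 0 0 0 0 0"

```text
clock: 5.1
tcp_pos: [0.5086, 0.1144, 0.082]
eef_rot: [[0.924, -0.382, 0.001], [-0.382, -0.924, -0.0], [0.001, -0.0, -1.0]]
ft_force: [-1.6, -1.0, 8.1]
opening: 0.002
```

>>> arm_command:
  targets: "255 0 0 -0.015 0 0 0;255 0 0 -0.02 0 0 0;255 0.0056 0.0268 0 0 0 0;255 0 0.0268 0 0 0 0;255 0 0 0 0 0 8.2;255 0 0 0 0 0 8.2;255 0 0 0 0 0 8.3;255 0 0 0 0 0 0"

```text
clock: 6.1
tcp_pos: [0.4928, 0.0627, 0.1168]
eef_rot: [[0.682, -0.732, 0.0], [-0.732, -0.682, -0.0], [0.0, -0.0, -1.0]]
ft_force: [-0.1, 0.0, 0.4]
opening: -0.002
```

```bash
python3 - <<'E'
from h import *
c=cam('side'); im=c['image']; P=cloud(c); hsv=cv2.cvtColor(im,cv2.COLOR_RGB2HSV); H,S,V=[hsv[...,i].astype(int) for i in range(3)]
k=np.zeros(H.shape,bool); k[220:300,300:390]=1
red=k&((H<6)|(H>172))&(S>120)&(V>60); p=P[red]; print(np.percentile(p[:,2],[50,75,90,98]).round(4))
b=(290,170,400,290); cv2.imwrite('pics/s3.png',cv2.resize(im[b[1]:b[3],b[0]:b[2]],None,fx=5,fy=5,interpolation=cv2.INTER_CUBIC)[...,::-1])
E
```

```text
[0.0819 0.0849 0.0861 0.0873]
```

View pics/s3.png

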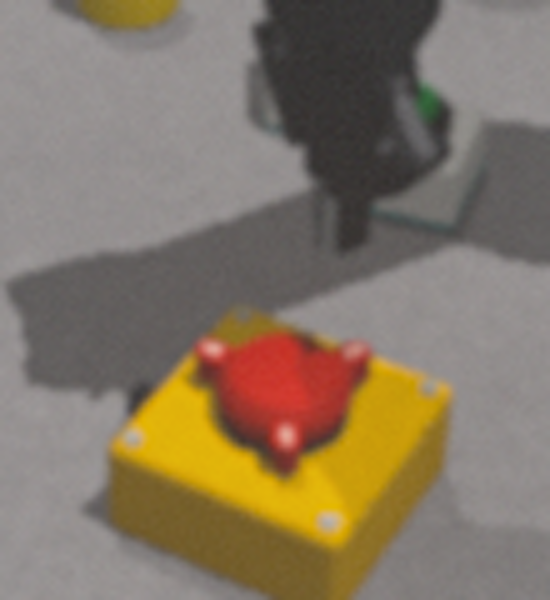

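The head now reads about 8 mm lower and stays there with the tool off it, so it is latched. The finger hangs between the two far lobes. Going down beside the lobe next.

>>> arm_command:
  targets: "255 0 0 0.02 0 0 0;255 0 0 0.02 0 0 0;255 0 0 0.008 0 0 0;255 0 0 0.0045 0 0 0;255 0 0 0 0 0 0"

```text
clock: 6.78
tcp_pos: [0.4932, 0.0627, 0.0642]
eef_rot: [[0.681, -0.733, 0.0], [-0.733, -0.681, 0.0], [0.0, -0.0, -1.0]]
ft_force: [-0.2, -0.6, 0.6]
opening: -0.001
```

>>> arm_command:
  targets: "255 -0.002 0 0 0 0 0;255 -0.002 0 0 0 0 0;255 -0.002 0 0 0 0 0;255 0 0 0 0 0 0"

```text
clock: 7.28
tcp_pos: [0.4891, 0.0669, 0.0642]
eef_rot: [[0.68, -0.733, 0.001], [-0.733, -0.68, -0.0], [0.001, -0.0, -1.0]]
ft_force: [0.0, -0.5, 0.3]
opening: -0.001
```

```bash
python3 -c "
from h import *
s=arm.get_state();R=np.array(s['eef_rot']);print((R.T@s['ft_force']).round(2),np.round(s['wrist_torque'],3),R.T@(np.array([.5075,.1135,0])-s['tcp_pos']))"
```

```text
[ 0.4   0.32 -0.25] [-0.108 -0.1    0.042] [-0.02166054 -0.04516371  0.06423073]
```

>>> arm_command:
  targets: "255 -0.004 0.0017 0 0 0 5;255 -0.004 0.0017 0 0 0 5;255 0 0 0 0 0 0"

```text
clock: 7.65
tcp_pos: [0.4814, 0.071, 0.0642]
eef_rot: [[0.543, -0.839, 0.001], [-0.839, -0.543, -0.0], [0.001, -0.001, -1.0]]
ft_force: [1.2, -0.7, 0.2]
opening: 0.001
```

```bash
python3 -c "
from h import *
s=arm.get_state();R=np.array(s['eef_rot']);print((R.T@s['ft_force']).round(2),np.round(s['wrist_torque'],3),R.T@(np.array([.5075,.1135,0])-s['tcp_pos']))"
```

```text
[ 1.25 -0.66 -0.19] [-0.095 -0.151  0.023] [-0.02151809 -0.04500381  0.06423828]
```

>>> arm_command:
  targets: "255 -0.004 0.0017 0 0 0 5;255 -0.004 0.0017 0 0 0 5;255 -0.004 0.0017 0 0 0 5;255 -0.004 0.0017 0 0 0 5;255 0 0 0 0 0 0"

```text
clock: 8.28
tcp_pos: [0.4684, 0.0825, 0.0642]
eef_rot: [[0.225, -0.974, 0.0], [-0.974, -0.225, -0.0], [0.0, -0.0, -1.0]]
ft_force: [0.5, 0.5, 1.1]
opening: 0.002
```

```bash
python3 - <<'E'
from h import *
s=arm.get_state();R=np.array(s['eef_rot']);print((R.T@s['ft_force']).round(2),np.round(s['wrist_torque'],3),R.T@(np.array([.5075,.1135,0])-s['tcp_pos']))
c=cam('side'); im=c['image']; P=cloud(c); hsv=cv2.cvtColor(im,cv2.COLOR_RGB2HSV); H,S,V=[hsv[...,i].astype(int) for i in range(3)]
k=np.zeros(H.shape,bool); k[220:300,300:390]=1
red=k&((H<6)|(H>172))&(S>120)&(V>60); p=P[red]; print(np.percentile(p[:,2],[50,75,90,98]).round(4))
b=(290,170,400,290); cv2.imwrite('pics/s4.png',cv2.resize(im[b[1]:b[3],b[0]:b[2]],None,fx=5,fy=5,interpolation=cv2.INTER_CUBIC)[...,::-1])
E
```

```text
[-0.42 -0.59 -1.11] [-0.209 -0.187 -0.026] [-0.02147689 -0.04507025  0.06421657]
[0.0836 0.0861 0.0873 0.0887]
```

View pics/s4.png

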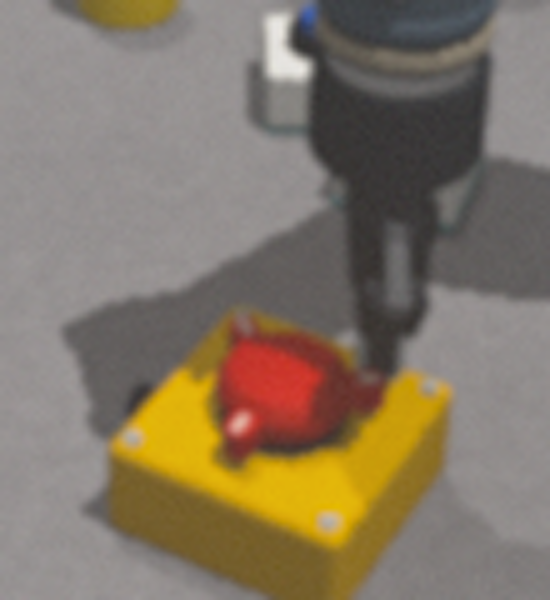

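The view shows the near lobe moved from (287,437) to (240,425), so the head is turning and is still down. Pushing on.

>>> arm_command:
  targets: "255 -0.004 0.0017 0 0 0 5;255 -0.0024 0.001 0 0 0 3;255 0 0 0 0 0 0"

```text
clock: 8.7
tcp_pos: [0.464, 0.0877, 0.0639]
eef_rot: [[0.087, -0.996, -0.001], [-0.996, -0.087, -0.001], [0.001, 0.001, -1.0]]
ft_force: [-0.3, -3.4, 2.7]
opening: -0.001
```

```bash
cat > chk.py <<'E'
from h import *
s=arm.get_state();R=np.array(s['eef_rot']);print((R.T@s['ft_force']).round(2),R.T@(np.array([.5075,.1135,0])-s['tcp_pos']))
c=cam('side'); im=c['image']; P=cloud(c); hsv=cv2.cvtColor(im,cv2.COLOR_RGB2HSV); H,S,V=[hsv[...,i].astype(int) for i in range(3)]
k=np.zeros(H.shape,bool); k[220:300,300:390]=1
red=k&((H<6)|(H>172))&(S>120)&(V>60); p=P[red]; print('red z',np.percentile(p[:,2],[50,75,90,98]).round(4))
# near lobe: dominant direction of low, outer red points about the axis
d=p[:,:2]-[.5075,.1145]; r=np.hypot(*d.T); f=(r>.036)&(r<.05); print('outer angles',np.histogram(np.degrees(np.arctan2(*d[f].T[::-1])),bins=np.arange(-180,181,15))[0])
near=f&(d[:,1]>.02); print('near lobe',np.degrees(np.arctan2(d[near,1].mean(),d[near,0].mean())).round(1))
E
python3 chk.py
```

```text
[ 3.39  0.6  -2.74] [-0.02196753 -0.04559317  0.06387182]
red z [0.0887 0.0915 0.0927 0.0939]
outer angles [ 3  0  0  0  0  0  0  0  2  0  0  0  0  0  0  1 22  0  0  0  0  0  0 13]
near lobe 67.3
```

The head is up (z 98% 0.094, latched was 0.087) at about 0.62 rad of twist, so the latch has let go. Backing along the arc so it untwists, then lifting out.

>>> arm_command:
  targets: "255 0.0075 -0.0044 0 0 0 -10;255 0.0075 -0.0044 0 0 0 -10;255 0.0075 -0.0044 0 0 0 -10;255 0.0075 -0.0044 0 0 0 -9;255 0.006 0 0 0 0 0;255 0 0 0 0 0 0;255 0 0 -0.03 0 0 0;255 0 0 -0.04 0 0 0;255 0 0 0 0 0 0"

```text
clock: 9.88
tcp_pos: [0.4964, 0.0631, 0.1367]
eef_rot: [[0.693, -0.721, 0.006], [-0.721, -0.693, 0.001], [0.004, -0.005, -1.0]]
ft_force: [0.4, -0.6, -0.3]
opening: 0.0
```

```bash
cat >> chk.py <<'E'
gr=np.zeros(H.shape,bool); gr[150:225,330:400]=1; gr&=(H>45)&(H<85)&(S>90)&(V>40)
v,u=np.nonzero(gr)
if len(u): print('green',len(u),ray(c,(u.min()+u.max())/2,(v.min()+v.max())/2,.060).round(4),np.median(P[gr],0).round(4))
b=(290,150,400,290); cv2.imwrite('pics/last.png',cv2.resize(im[b[1]:b[3],b[0]:b[2]],None,fx=4,fy=4,interpolation=cv2.INTER_CUBIC)[...,::-1])
E
python3 chk.py; cp pics/last.png pics/s5.png
```

```text
[0.7  0.07 0.3 ] [-0.02915237 -0.04225697  0.13678145]
red z [0.0902 0.0931 0.0944 0.0957]
outer angles [ 0  0 12  0  0  0  0  0  0  0  2  7  0  0  0  0  0  0 19 11  0  0  0  0]
near lobe 103.8
```

View pics/s5.png

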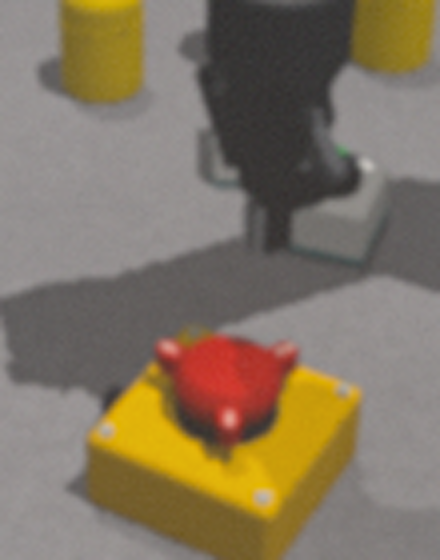

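The red button is out and untwisted (lobe at 103.8°, start 102.9°). Now the green button, at about (0.487, −0.149).

>>> arm_command:
  targets: "255 0.0293 0.0308 0 0 0 0;255 0.0293 0.0308 0 0 0 0;255 0.0293 0.0308 0 0 0 0;255 0.0293 0.0308 0 0 0 0;255 0.0293 0.0308 0 0 0 0;255 0 0 0.02 0 0 0;255 0 0 0.025 0 0 0;255 0 0 0 0 0 0"

```text
clock: 10.92
tcp_pos: [0.4827, -0.1495, 0.0865]
eef_rot: [[0.693, -0.721, -0.006], [-0.721, -0.693, 0.002], [-0.006, 0.003, -1.0]]
ft_force: [-0.3, 0.2, -0.9]
opening: 0.002
```

```bash
python3 chk.py | tail -1; cp pics/last.png pics/s6.png; python3 -c "
from h import *
c=cam('side');b=(320,120,430,220);cv2.imwrite('pics/s6.png',cv2.resize(c['image'][b[1]:b[3],b[0]:b[2]],None,fx=5,fy=5,interpolation=cv2.INTER_CUBIC)[...,::-1])"
```

```text
green 25 [ 0.4847 -0.1479  0.06  ] [ 0.4816 -0.146   0.0621]
```

View pics/s6.png

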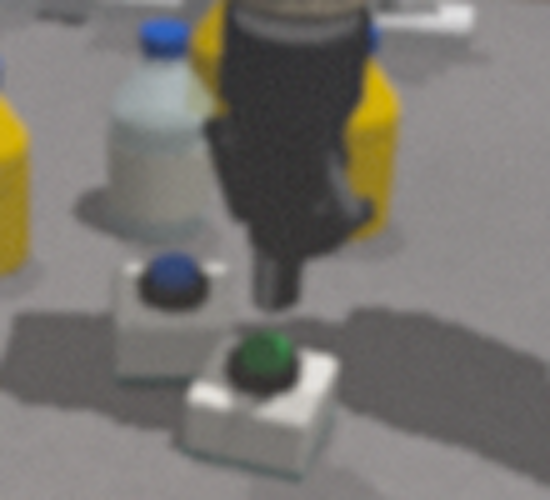

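The fingertip at (275,305) in the crop is over the green button at (265,352), clear of the blue one at (172,272). Pressing.

>>> arm_command:
  targets: "255 0.003 -0.003 0.01 0 0 0;255 0 0 0.012 0 0 0;255 0 0 0.003 0 0 0;255 0 0 0.003 0 0 0;255 0 0 0.002 0 0 0;255 0 0 0.001 0 0 0;255 0 0 0 0 0 0;255 0 0 0 0 0 0"

```text
clock: 12.02
tcp_pos: [0.4892, -0.1503, 0.0581]
eef_rot: [[0.693, -0.721, -0.0], [-0.721, -0.693, -0.0], [-0.0, 0.0, -1.0]]
ft_force: [-2.9, 1.0, 3.7]
opening: -0.002
```

>>> arm_command:
  targets: "255 0 0 0.001 0 0 0;255 0 0 0.001 0 0 0;255 0 0 0.0007 0 0 0;255 0 0 0 0 0 0;255 0 0 0 0 0 0"

```text
clock: 12.65
tcp_pos: [0.4893, -0.1503, 0.056]
eef_rot: [[0.693, -0.721, -0.0], [-0.721, -0.693, -0.0], [0.0, 0.001, -1.0]]
ft_force: [-4.4, 2.1, 11.1]
opening: 0.001
```

>>> arm_command:
  targets: "255 0 0 0.0005 0 0 0;255 0 0 0 0 0 0;255 0 0 0 0 0 0"

```text
clock: 13.02
tcp_pos: [0.4893, -0.1504, 0.0559]
eef_rot: [[0.693, -0.721, -0.001], [-0.721, -0.693, -0.001], [0.0, 0.001, -1.0]]
ft_force: [-6.9, 2.0, 14.6]
opening: -0.0
```

>>> arm_command:
  targets: "255 0 0 -0.005 0 0 0;255 0 0 -0.01 0 0 0;255 0 0 -0.04 0 0 0;255 0 0 -0.04 0 0 0;255 -0.03 -0.03 -0.03 0 0 0;255 -0.03 -0.03 0 0 0 0;255 0 0 0 0 0 0;255 0 0 0 0 0 0"

```text
clock: 14.02
tcp_pos: [0.4914, -0.0663, 0.1799]
eef_rot: [[0.693, -0.721, 0.001], [-0.721, -0.693, -0.001], [0.001, -0.0, -1.0]]
ft_force: [0.0, -0.2, -0.9]
opening: -0.004
```

```bash
python3 chk.py; python3 -c "
from h import *
c=cam('side');cv2.imwrite('pics/s7.png',c['image'][...,::-1])"
```

```text
[0.17 0.12 0.87] [-0.11871642 -0.13617612  0.17976383]
red z [0.0903 0.0932 0.0944 0.0957]
outer angles [ 0  0 12  0  0  0  0  0  0  0  1  7  0  0  0  0  0  0 18 10  0  0  0  0]
near lobe 103.4
green 32 [ 0.4874 -0.1472  0.06  ] [ 0.4869 -0.1436  0.0623]
```

View pics/s7.png

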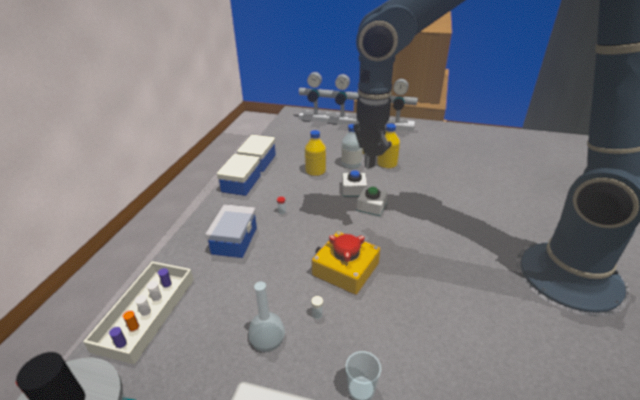

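The red and green buttons are out, all the loose items stand where they were, and the tool is clear of everything. Handing in.

```bash
python3 -c "
from station import arm; print(arm.sign_off())"
```

```text
the job is handed in; nothing more can be done
None
```

The emergency stop was tested and the drive put back in service in the order asked. I handed the job in at about 14 s of the 48 s allowed; no verdict came back.

- **Red button pressed:** I pushed it to its hard stop (tip at z = 0.082 m, about 8 N). With the tool lifted off, the head stayed about 8 mm down, so it had latched.
- **Red button released:** I pushed one lobe clockwise to about 0.62 rad, and the latch let go. The final check shows the head back up at its starting height, with a lobe at 103.4° against 102.9° at the start, so it is untwisted.
- **Green button:** I pressed it to its stop (tip at z = 0.056 m, 11 to 15 N) and let go. Depth then read its top at 0.062 m, so it is out.
- **Everything else:** I never went near the blue button. In the last side picture the vials, flask, tip box, beaker and bottle stand where they were, though the arm partly hides the bottle. The tool touches nothing.

**One disagreement:** the two cameras differed by 7 to 8 mm in y, more than the stated 2 mm calibration. The side camera matched the measured fingertip position, so I weighted it and aimed between the two. The contacts came where expected.

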